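# Gauge the keyways and park the gauge at the full-depth block

### The job

Find out which of the two steel blocks has the full-depth (10 mm) keyway: take the depth gauge, let its sprung probe into a keyway and press gently until the base lies flat across the block, hold it there for a second and read it. Then leave the gauge standing upright in the parking rest of the station whose keyway is full depth, let go of it, and leave the things lying about alone.

Things in the scene. Friction and masses are not known exactly. Their poses are not given: they have to be found in the camera images.
- gauge: depth gauge, loose, 0.13 to 0.2 kg, upright in the holder: steel base bar 24 (x) x 72 (y) x 10 mm, blue handle in its middle 26 (x) x 22 (y) mm, from 10 to 64 mm above the underside; grip it across y. Origin: middle of the base's underside, z up. To measure, lay the base across the keyway, gauge x along it. A sprung brass probe, a pin 6 mm thick with a ball end, sticks out below the origin.
- probe (a joint): how far the probe is pushed up, m. 0: tip 14 mm below the base; stop at 0.012 (tip 2 mm out). Base flat across a keyway of depth d: reads 0.014 - d (0.004 full depth, 0.008 shallow). Spring 2.4 N fully out plus 0.4 N per mm, in a keyway more than the gauge's weight: the base must be pressed to lie flat. A red pointer on the white scales on the handle's x faces rises with it.
- station_p: one of two stations of the same look, fixed: dark steel plate 170 x 120 x 16 mm, origin mid underside, x along its long side. On its -x half a bright steel keyway block, 62 (x) x 80 (y) mm, on its +x half an empty forked parking rest with orange caps. One station's keyway is 10 mm deep (full depth), the other's 6 mm; which is which has to be measured. Nothing on it gives way.
- station_q: one of two stations of the same look, fixed: dark steel plate 170 x 120 x 16 mm, origin mid underside, x along its long side. On its -x half a bright steel keyway block, 62 (x) x 80 (y) mm, on its +x half an empty forked parking rest with orange caps. One station's keyway is 10 mm deep (full depth), the other's 6 mm; which is which has to be measured. Nothing on it gives way.
- holder: the gauge's holder, fixed, a grey foot plate 70 x 96 x 16 mm with a forked rest like those of the stations; origin in the middle of its underside
- holder_rest (a point): middle of the top of the holder's forked rest, 45 mm above the bench: the gauge's base lies here at the start across the fork, within 3 mm, gauge y axis nearly along the holder's y (from cheek to cheek)
- station_p_top (a point): nominal point of the block of station_p: on the plate's middle line, 45 mm above the bench; x along the keyway (10 mm wide, straight, open at both ends, in the middle of the block). The block is packed and clamped differently each time: its level top lies 0 to 3 mm higher than this point, and the block with its keyway 6 to 17 mm off it along y, to one side
- station_p_rest (a point): middle of the top of the parking rest of station_p, 45 mm above the bench; two cheeks, each 44 mm (x) by 22 mm (y), centred 26 mm to either side along y, with a 30 mm gap between for the probe. Parked: gauge base across both cheeks, origin here, y along the station's y
- station_q_top (a point): nominal point of the block of station_q: on the plate's middle line, 45 mm above the bench; x along the keyway (10 mm wide, straight, open at both ends, in the middle of the block). The block is packed and clamped differently each time: its level top lies 0 to 3 mm higher than this point, and the block with its keyway 6 to 17 mm off it along y, to one side
- station_q_rest (a point): middle of the top of the parking rest of station_q, 45 mm above the bench; two cheeks, each 44 mm (x) by 22 mm (y), centred 26 mm to either side along y, with a 30 mm gap between for the probe. Parked: gauge base across both cheeks, origin here, y along the station's y
- gear_shaft: bystander: loose steel shaft with two pinions, 28 x 98 x 28 mm; origin under its middle
- ball_bearing: bystander: loose ball bearing, 42 mm across, 12 mm high; origin under its middle
- spark_plug: bystander: loose spark plug, 20 x 67 x 19 mm; origin under its middle
- grease_pot: bystander: loose red pot with a white lid, 49 mm across, 41 mm high; origin under its middle
There are look-alikes about, which are no part of the job. Of the things like the gauge, leave any that is green; of the rest the smaller one is meant.

How it is judged:
On the way:
1. the gauge, upright, has its base flat across one of the blocks, probe on the floor of the keyway (flat within 1 mm: the probe reads at least 13 mm less the depth), held for half a second (((z of gauge in the frame of station_p_top between -0.0015 and 0.004 m and horizontal distance between gauge and station_p_top below 0.03 m and angle between gauge's own z axis and vertical below 0.04 rad and value of joint probe between 0.003 and 0.0055 m) or (z of gauge in the frame of station_q_top between -0.0015 and 0.004 m and horizontal distance between gauge and station_q_top below 0.03 m and angle between gauge's own z axis and vertical below 0.04 rad and value of joint probe between 0.007 and 0.0095 m))), for 0.5 s.
At the end, for the whole second after the job is handed in: the gauge stands upright (within 0.08 rad) and at rest on the parking rest of the station whose keyway is 10 mm deep, within 15 mm of the rest's middle, base on the rest, released (horizontal distance between gauge and station_p_rest below 0.015 m and z of gauge in the frame of station_p_rest between -0.003 and 0.004 m and angle between gauge's own z axis and vertical below 0.08 rad and linear speed of gauge below 0.02 m/s); the robot touches nothing.
It fails at once if the gauge is pressed against a keyway block with more than 30 N ((contact force between gauge and station_p above 30 N and x of gauge in the frame of station_p below 0 m) or (contact force between gauge and station_q above 30 N and x of gauge in the frame of station_q below 0 m)).
It fails at once if the gauge is tipped over (more than 0.7 rad) (angle between gauge's own z axis and vertical above 0.7 rad).
It fails at once if a bystander is moved by more than 20 mm (distance of any of gear_shaft, ball_bearing, spark_plug, grease_pot from where it was at the start of the episode above 0.02 m).
It also fails if it takes over 58 s, if anything falls off the work surface, if the arm or the gripper's body presses on something with over 40 N, if the wrist force passes 120 N, or if a joint passes its speed limit or range.

### The arm

A 6-joint arm with a two-finger parallel gripper is mounted at the origin on a cart in front of the work surface, level with it; the furniture and walls round the work are solid. World frame = base frame: x ahead of the robot, y to its left, z up, the work surface at z = 0. Lengths are in m, angles in rad, forces in N, time in s.
With the tool pointing down it reaches from about 0.3 to 0.95 m from the base axis. Payload 3.1 kg.
Tool frame: the origin (TCP) lies at the very end of the fingers, on their centre line; the grasp point (between the pads) lies 19 mm behind it; z points along the fingers, y is the line along which they close (so a half turn about z gives the same grasp; the last joint's range is limited). The gripper opens to 85 mm and grips with 20 to 120 N. Pads are 22 mm wide; open, the fingers measure 114 mm over their backs; the gripper's body (76 mm by 85 mm) begins 54 mm behind the grasp point. The pads swing forward as they close: fully open they stand 13 mm farther back than shut.
Start: joints at [-1.199, 0.308, 1.634, -0, 1.2, -0.07], TCP at [0.267, -0.565, 0.231] pointing down, gripper open.
Joint ranges: [-3.06, 3.06], [-0.79, 1.96], [0.05, 2.63], [-1.19, 4.34], [0.05, 2.64], [-2.94, 2.94]. Speed limits (rad/s): [2.79, 2.79, 3.14, 3.14, 3.14, 3.14].

### API

Orientations are given as a 3x3 rotation matrix whose columns are the frame's x, y, z axes.
In Python, from workcell import arm gives the robot as it stands. The module is installed in compiled form; this text tells all that it offers.
- The arm moves only by the shell command python3 -m handwheel 'ROWS' [FORCE]. ROWS is JSON, a list of rows, each a list of 7 numbers: the shift along the tool's x, y, z in mm, then the turn, a rotation vector about the tool's x, y, z in rad, then the gripper's target within -1 to 1 (shut at 1, half-way at 0, fully open at -1). A call has 1 to 20 rows; each row shifts and turns the commanded pose from where the row before left it, along the tool's axes as they then stand; what a row does not reach is not made up. A row lasts 1/12 s, in which the tool goes at most 41.7 mm and 7.16 degrees, less where a joint would pass 70% of its speed; a pose out of reach is approached as far as the arm can. A call with a gripper value outside its range is refused whole. The fingers move at their own pace and stop on an object; FORCE is the grip in N (left out, the last holds). Time passes only in rows, so rows that do not move let the fingers close. It gives the time, the measured TCP pose, the force, the opening and the grip force at its end, in the units of the state.
- arm.state(): the state, without advancing time (a new reading comes with each control period).
- arm.read_camera(name): name is "scene" or "top" or "wrist"; returns (picture, depth): 480x640x3 uint8, red, green, blue; 480x640 float32, m along the optical axis (not along the pixel's ray), 0 where there is no reading.
- arm.get_calibration(name): a dict with "fov_y" (degrees; the focal length in pixels is half the picture's height over the tangent of half this angle, whatever the lens; pixels are square), "cx", "cy" (the principal point, pixels), "eye" and "attitude" of the camera in the world; the wrist camera has in their place "hand_eye" (4x4, takes a point from camera to tool coordinates, whose origin is the TCP and whose axes are the flange's). Camera axes: x right, y down, z forward; pixel columns grow to the right and rows downward; lengths in m; the calibration is good to about 2 mm. A picture is of the moment at which its call begins: read the wrist's pose just before it. get_calibration takes no time and is no camera call.
- arm.sign_off(): hands the job in; it is judged then, once.
Trained networks look in the newest picture that a camera, given by its name, has taken for a name from the list of things; names that differ only in an ending like _2 or _b are one class to them, and where a whole thing is asked for, a point or a joint stands for the part that bears it (a point fixed in the world has none). Each returns a list of dicts, best first, with "score" (0 to 1); they miss things now and then, are a little off and sometimes report something else, mostly with a low value. They report only what shows in the picture. A call takes as long as a camera call. They do not tell look-alikes from the thing itself.
- arm.find_in(camera, label): "box" ([left, top, right, bottom] in pixels, round what is visible of it).
The state is a dict: "time_s": time; "q": joint angles; "qvel": joint speeds; "joint_efforts": joint torques, N m; "tool_pos": TCP position; "eef_rot": TCP orientation; "ft_force": force on the tool from outside, world axes, zero at the start; "torque": the same for the moment, N m; "grip_width": finger opening in m; "finger_force": force on a finger pad.
Only numpy, scipy, OpenCV 4.12 (cv2) and the standard library are available. Lean on these libraries where they do the work, as an engineer would, in place of code of your own. Each camera call takes 0.05 s, during which the arm holds its last target. There are 200 camera calls.

## Working session

There is one attempt and no reset: what is moved stays moved. The work goes in short steps, Python scripts to look and compute and a shell command to move; the robot and the scene stay as the last step left them, time stands still between calls to the robot, and variables do not carry over. Pictures are saved under pics/ and viewed, at most 10 in all, crops included, and the job is handed in when it is done.

```bash
mkdir -p pics; cat > h.py <<'E'
import numpy as np, cv2, json
from workcell import arm
def cam(name):
    s=arm.state(); c=arm.get_calibration(name); p,d=arm.read_camera(name)
    if 'hand_eye' in c:
        T=np.eye(4);T[:3,:3]=s['eef_rot'];T[:3,3]=s['tool_pos'];T=T@np.array(c['hand_eye'])
    else:
        T=np.eye(4);T[:3,:3]=np.array(c['attitude']);T[:3,3]=c['eye']
    f=240/np.tan(np.radians(c['fov_y'])/2)
    v,u=np.mgrid[:480,:640]
    X=np.stack([(u-c['cx'])/f*d,(v-c['cy'])/f*d,d],-1)@T[:3,:3].T+T[:3,3]
    X[d<=0]=np.nan
    return p,d,X,T,f,c
def save(p,n): cv2.imwrite('pics/'+n,p[...,::-1])
E
python3 - <<'E'
from h import *
np.set_printoptions(precision=3,suppress=True)
s=arm.state();print(s['time_s'],s['eef_rot'],s['grip_width'])
for n in('top','scene'):
    p,d,X,T,f,c=cam(n);print(n,c);save(p,n+'0.png');np.savez(n+'0.npz',p=p,X=X)
    for l in('gauge','station_p','holder','gear_shaft','ball_bearing','spark_plug','grease_pot'):
        for r in arm.find_in(n,l):
            b=np.array(r['box']);u,v=((b[:2]+b[2:])/2).astype(int);print(l,round(r['score'],2),b.round(),X[min(v,479),min(u,639)])
E
```

```text
0.0 [[ 0.904  0.428 -0.001]
 [ 0.428 -0.904  0.002]
 [ 0.    -0.002 -1.   ]] 0.0857669628282422
top {'fov_y': 53.34900423427482, 'cx': 319.2679784356373, 'cy': 241.0019110456079, 'eye': array([ 0.414, -0.246,  0.952]), 'attitude': array([[-0.026, -0.987,  0.157],
       [-0.999,  0.022, -0.026],
       [ 0.022, -0.158, -0.987]])}
gauge 0.95 [331. 112. 376. 151.] [ 0.755 -0.336  0.106]
gauge 0.94 [412. 180. 450. 208.] [ 0.644 -0.488  0.058]
gauge 0.73 [271. 257. 309. 276.] [ 0.505 -0.215  0.114]
gauge 0.19 [417. 262. 452. 275.] [ 0.504 -0.495  0.02 ]
station_p 0.98 [170. 232. 245. 331.] [ 0.49  -0.049  0.016]
station_p 0.74 [322. 200. 398. 295.] [ 0.55  -0.349  0.017]
holder 0.86 [266. 251. 317. 293.] [ 0.495 -0.216  0.106]
holder 0.4 [170. 231. 242. 330.] [ 0.491 -0.048  0.017]
gear_shaft 0.73 [252. 162. 292. 184.] [ 0.703 -0.177  0.024]
gear_shaft 0.52 [266. 248. 318. 295.] [ 0.496 -0.217  0.111]
ball_bearing 0.84 [205. 330. 229. 352.] [ 0.376 -0.067  0.001]
spark_plug 0.69 [416. 264. 450. 274.] [ 0.502 -0.491  0.018]
grease_pot 0.89 [180. 148. 208. 177.] [ 0.723 -0.026  0.04 ]
grea
[... 240 characters left out ...]
9, -0.487,  0.702],
       [ 0.006, -0.824, -0.567]])}
gauge 0.97 [260. 223. 287. 256.] [ 0.504 -0.22   0.077]
gauge 0.91 [404. 288. 443. 332.] [ 0.642 -0.503  0.051]
gauge 0.69 [311. 181. 328. 204.] [ 0.72  -0.038  0.036]
gauge 0.68 [391. 213. 439. 266.] [ 0.755 -0.352  0.066]
station_p 0.92 [224. 197. 281. 256.] [ 0.522 -0.067  0.016]
station_p 0.76 [273. 256. 381. 331.] [ 0.529 -0.376  0.044]
holder 0.71 [251. 244. 299. 283.] [ 0.49  -0.248  0.042]
gear_shaft 0.55 [339. 214. 354. 243.] [ 0.693 -0.199  0.027]
ball_bearing 0.39 [229. 201. 284. 252.] [ 0.528 -0.076  0.019]
spark_plug 0.7 [339. 347. 363. 372.] [ 0.497 -0.5    0.014]
grease_pot 0.74 [311. 182. 327. 204.] [ 0.72  -0.034  0.034]
```

```bash
python3 - <<'E'
import cv2
a=cv2.imread('pics/top0.png')[90:370,150:470];cv2.imwrite('pics/top0c.png',cv2.resize(a,None,fx=2.14,fy=2.14,interpolation=cv2.INTER_CUBIC)[:600,:800])
a=cv2.imread('pics/scene0.png')[160:400,180:500];cv2.imwrite('pics/scene0c.png',cv2.resize(a,None,fx=2.5,fy=2.5,interpolation=cv2.INTER_CUBIC))
E
```

```text
(no output)
```

View pics/top0c.png

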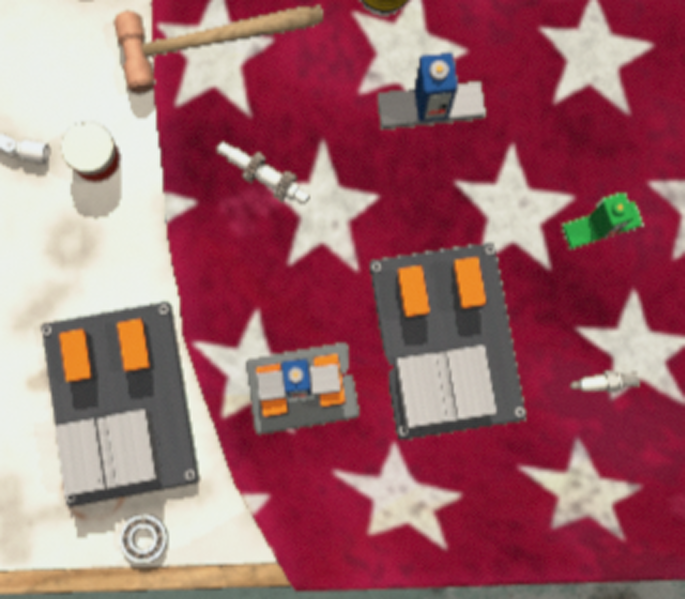

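View pics/scene0c.png

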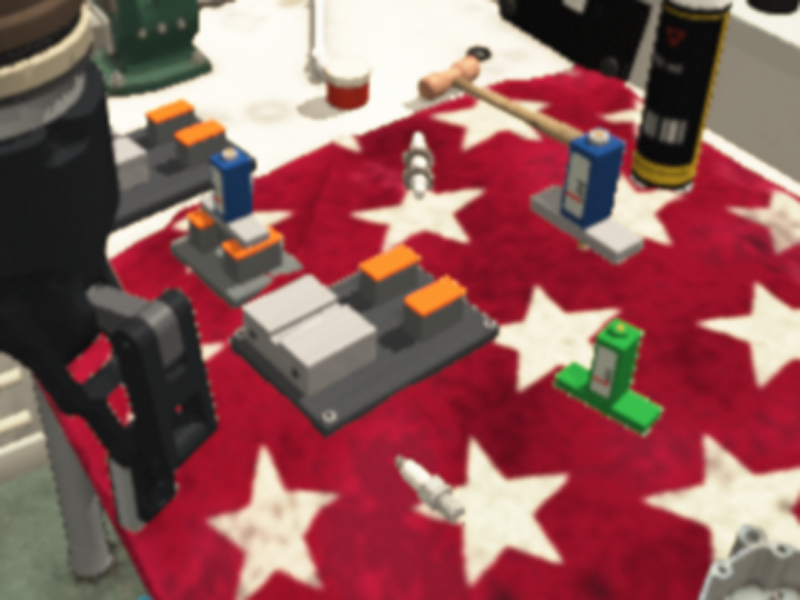

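The real gauge is the blue one in the holder (crop px 295,375). The bigger blue one at (435,90) and the green one are look-alikes. Both stations have their blocks on the side near the robot.

```bash
cat > m.py <<'E'
from h import *
def rect(pts):
    (c,(w,h),a)=cv2.minAreaRect((pts[:,:2]*1000).astype(np.float32));
    return np.round(c,1),round(w,1),round(h,1),round(a,1)
def blobs(mask,X,minn=25):
    n,L=cv2.connectedComponents(mask.astype(np.uint8),connectivity=4)
    out=[]
    for i in range(1,n):
        m=L==i
        if m.sum()>=minn: out.append((m.sum(),X[m],m))
    return out
def report(p,X):
    z=np.nan_to_num(X[...,2],nan=-1);hsv=cv2.cvtColor(p,cv2.COLOR_RGB2HSV)
    H,S,V=[hsv[...,i].astype(int) for i in range(3)]
    org=(H>5)&(H<22)&(S>150)&(z>.035)&(z<.055)
    gry=(S<60)&(V>100)&(z>.038)&(z<.062)
    blu=(H>95)&(H<125)&(S>100)&(z>.085)&(z<.12)
    for n,m in(('orange',org),('grey',gry),('blue',blu)):
        for k,P,mm in blobs(m,X):
            print(n,k,'med',np.round(np.median(P,0)*1000,1),'zrange',np.round(np.percentile(P[:,2],[5,95])*1000,1),'rect',*rect(P))
E
python3 - <<'E'
from m import *
a=np.load('top0.npz');report(a['p'],a['X'])
c=arm.get_calibration('wrist');print({k:np.round(v,3) for k,v in c.items()})
E
```

```text
orange 262 med [ 594.1 -367.3   44.7] zrange [41.3 47.6] rect [ 594.3 -368.1] 44.0 22.4 7.5
orange 261 med [ 587.4 -316.    44.8] zrange [42.4 47.1] rect [ 587.5 -316.5] 43.8 22.4 7.7
orange 269 med [544.2 -64.4  44.7] zrange [41.5 47.3] rect [544.1 -64. ] 43.9 22.3 8.9
orange 273 med [535.9 -13.3  44.8] zrange [42.  47.4] rect [535.9 -12.7] 43.3 22.5 10.0
orange 41 med [ 526.7 -235.6   44.8] zrange [42.6 47.7] rect [ 526.8 -235.7] 6.2 20.0 7.3
orange 64 med [ 492.2 -240.6   44.8] zrange [42.  47.6] rect [ 492.7 -240.7] 11.2 20.9 8.1
orange 81 med [ 486.  -189.3   44.8] zrange [43.  48.3] rect [ 485.9 -188.9] 13.2 20.9 7.1
grey 436 med [729.8 -19.3  40.8] zrange [38.7 43.5] rect [730.7 -19.4] 47.1 46.0 5.5
grey 30 med [ 698.3 -739.9   42.2] zrange [38.9 46.9] rect [ 697.6 -738.7] 4.1 28.4 54.2
grey 46 med [ 673.2 -721.    42.1] zrange [38.6 44.6] rect [ 673.4 -721.3] 13.8 24.0 27.6
grey 61 med [ 659.8 -833.2   39.7] zrange [38.3 41.9] rect [ 659.6 -834.2] 10.6 37.7 89.4
grey 45 med [ 661.  -680.6   42.4] zrange [38.8 47.3] rect [ 661.5 -685.6] 10.3 33.3 23.3
grey 29 med [ 648.3 -892.
[... 521 characters left out ...]
 148 med [ 503.9 -186.6   54.8] zrange [52.  57.4] rect [ 506.2 -186.8] 26.6 22.7 7.1
grey 630 med [453.  -63.3  46.5] zrange [43.5 49.3] rect [452.7 -60.9] 61.5 39.8 9.3
grey 666 med [445.2 -20.1  46.6] zrange [43.  49.4] rect [446.2 -21. ] 61.4 40.4 9.9
blue 216 med [ 762.4 -334.2  108.7] zrange [ 95.4 111.2] rect [ 767.5 -338.8] 36.0 28.6 5.6
blue 119 med [ 503.6 -212.9  109. ] zrange [106.6 111.4] rect [ 506.1 -211.5] 25.8 20.5 6.0
{'fov_y': np.float64(69.962), 'cx': np.float64(321.309), 'cy': np.float64(240.76), 'hand_eye': array([[-0.001, -0.963, -0.269,  0.069],
       [ 1.   , -0.001, -0.   ,  0.   ],
       [-0.   , -0.269,  0.963, -0.143],
       [ 0.   ,  0.   ,  0.   ,  1.   ]])}
```

```bash
python3 -m handwheel '[[30.6,-18.1,0,0,0,0,-1],[30.6,-18.1,0,0,0,0,-1],[30.6,-18.1,0,0,0,0,-1],[30.6,-18.1,0,0,0,0,-1],[30.6,-18.1,0,0,0,0,-1],[30.6,-18.1,0,0,0,0,-1],[30.6,-18.1,0,0,0,0,-1],[30.6,-18.1,0,0,0,0,-1],[30.6,-18.1,0,0,0,0,-1],[30.6,-18.1,0,0,0,0,-1],[30.6,-18.1,0,0,0,0,-1],[30.6,-18.1,0,0,0,0,-1],[0,0,0,0,0,0.107,-1],[0,0,0,0,0,0.107,-1],[0,0,0,0,0,0.107,-1],[0,0,0,0,0,0,-1],[0,0,0,0,0,0,-1]]' 40
python3 - <<'E'
from m import *
p,d,X,T,f,c=cam('wrist');report(p,X);save(p,'w1.png')
s=arm.state();print(np.round(s['tool_pos'],4),np.round(s['eef_rot'],3),s['ft_force'])
E
```

```text
time_s: 2.22
tool_pos: [0.5063, -0.2116, 0.2314]
eef_rot: [[0.992, 0.123, 0.0], [0.123, -0.992, -0.0], [0.0, 0.0, -1.0]]
ft_force: [-1.0, -0.1, 0.2]
grip_width: 0.0855
finger_force: 0.0
orange 1207 med [ 589.6 -315.    45.7] zrange [44.4 47. ] rect [ 589.3 -315.5] 43.8 22.7 7.5
orange 1211 med [ 596.6 -366.2   45.8] zrange [44.3 47. ] rect [ 596.1 -366.8] 42.8 23.1 6.9
orange 1121 med [546.4 -63.4  45.8] zrange [44.5 47. ] rect [545.7 -63.3] 43.8 22.7 9.5
orange 1122 med [538.1 -12.1  45.8] zrange [44.6 47. ] rect [537.4 -11.8] 43.9 22.8 10.0
orange 257 med [ 526.8 -235.4   45.7] zrange [44.3 46.9] rect [ 525.  -235.5] 13.9 21.6 7.3
orange 168 med [ 520.6 -184.2   45.8] zrange [44.7 47.3] rect [ 520.8 -183.3] 7.8 21.4 5.0
orange 184 med [ 492.8 -241.3   45.7] zrange [44.4 46.9] rect [ 502.  -238.8] 28.7 21.8 7.7
orange 206 med [ 485.7 -187.7   45.8] zrange [44.5 46.9] rect [ 485.7 -188. ] 10.6 20.1 4.4
grey 1251 med [ 508.8 -206.9   55.7] zrange [54.2 57. ] rect [ 508.3 -210.5] 24.9 71.2 4.5
grey 4845 med [ 503.9 -342.4   46. ] zrange [40.  47.2] rect [ 501.9 -341.7] 62.6 80.5 7.3
grey 2133 med [456.6 -62.   47.5] zrange [46.  48.7] rect [454.  -58.2] 62.2 43.7 9.1
grey 2115 med [449.7 -17.8  47.6] zrange [46.1 48.8] rect [447.6 -17.8] 62.4 35.7 8.9
blue 637 med [ 510.6 -210.7  109.6] zrange [108.3 110.9] rect [ 507.9 -210.5] 25.6 20.9 6.5
[ 0.5063 -0.2117  0.2313] [[ 0.992  0.123  0.   ]
 [ 0.123 -0.992 -0.   ]
 [ 0.     0.    -1.   ]] [-0.37984524 -0.72716824 -0.38218933]
```

View pics/w1.png

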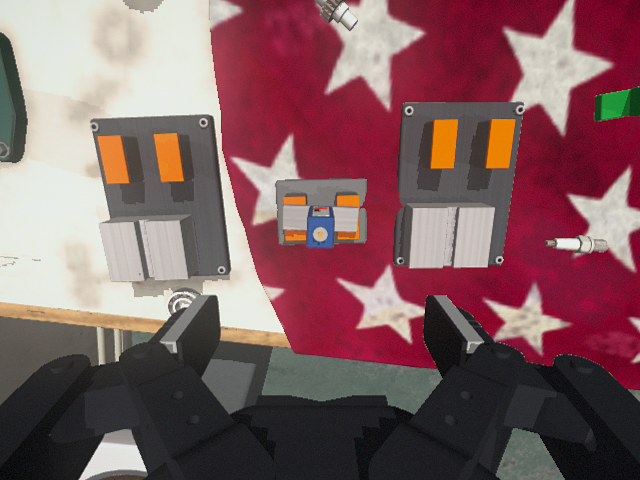

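The picture agrees with the map: gauge at px (320,230), left block (145,248), right block (450,237), keyways clearly visible. Descend and grip.

```bash
python3 -m handwheel '[[1,-1,30,0,0,0,-1],[0,0,30,0,0,0,-1],[0,0,30,0,0,0,-1],[0,0,30,0,0,0,-1],[0,0,25,0,0,0,-1],[0,0,15,0,0,0,-1],[0,0,6,0,0,0,-1],[0,0,0,0,0,0,0.8],[0,0,0,0,0,0,1],[0,0,0,0,0,0,1],[0,0,0,0,0,0,1],[0,0,0,0,0,0,1],[0,0,0,0,0,0,1],[0,0,0,0,0,0,1],[0,0,0,0,0,0,1]]' 50
```

```text
time_s: 3.52
tool_pos: [0.5084, -0.2111, 0.0668]
eef_rot: [[0.993, 0.12, 0.002], [0.12, -0.993, -0.001], [0.002, 0.001, -1.0]]
ft_force: [-1.1, -0.4, 6.2]
grip_width: 0.0213
finger_force: 50.3
```

```bash
python3 -m handwheel '[[0,0,-4,0,0,0,1],[0,0,-8,0,0,0,1],[0,0,-20,0,0,0,1],[0,0,-20,0,0,0,1],[0,0,-10,0,0,0,1],[0,0,0,0,0,0,1],[0,0,0,0,0,0,1],[0,0,0,0,0,0,1]]'
python3 - <<'E'
from m import *
p,d,X,T,f,c=cam('wrist');report(p,X);save(p,'w2.png')
p,d,X,T,f,c=cam('scene');save(p,'s2.png')
s=arm.state();print(np.round(s['tool_pos'],4),np.round(s['eef_rot'],3),s['ft_force'])
a=cv2.imread('pics/s2.png')[140:340,180:420];a=cv2.resize(a,(576,480))
cv2.imwrite('pics/c2.png',cv2.hconcat([cv2.imread('pics/w2.png')[120:480,:][:, 210:434],cv2.resize(a,(432,360))]))
E
```

```text
time_s: 4.18
tool_pos: [0.5062, -0.21, 0.1262]
eef_rot: [[0.993, 0.121, -0.002], [0.121, -0.993, 0.001], [-0.002, -0.001, -1.0]]
ft_force: [-1.1, 0.1, -2.4]
grip_width: 0.0219
finger_force: 49.4
orange 2739 med [ 596.7 -365.7   45.8] zrange [44.2 47. ] rect [ 595.9 -366.8] 44.0 23.4 8.1
orange 2647 med [ 589.9 -314.6   45.8] zrange [44.4 46.9] rect [ 589.1 -315.4] 43.7 23.0 6.9
orange 2495 med [546.6 -63.8  45.8] zrange [44.6 46.9] rect [545.7 -63.5] 43.9 23.0 9.4
orange 2477 med [537.9 -13.3  45.8] zrange [44.3 46.9] rect [537.5 -12. ] 44.0 24.2 8.8
orange 1534 med [ 515.9 -236.5   45.8] zrange [44.7 46.9] rect [ 515.2 -236.7] 33.4 21.8 7.7
orange 1435 med [ 509.2 -185.2   45.8] zrange [44.6 46.8] rect [ 508.4 -185.2] 31.9 22.0 8.3
grey 5099 med [ 502.2 -322.1   45.9] zrange [39.8 47.1] rect [ 499.7 -324.7] 62.4 46.3 7.5
grey 4308 med [ 507.6 -363.5   46.1] zrange [44.8 47.1] rect [ 504.9 -364.3] 62.6 36.7 7.7
grey 4212 med [457.6 -62.1  47.6] zrange [45.4 48.6] rect [453.9 -57.5] 62.6 46.0 9.0
grey 4151 med [450.5 -17.9  47.6] zrange [46.1 48.6] rect [447.4 -17.7] 62.7 36.6 9.1
[ 0.506  -0.2099  0.1258] [[ 0.993  0.121 -0.003]
 [ 0.121 -0.993  0.001]
 [-0.003 -0.002 -1.   ]] [ 0.18507178  0.93068627 -1.7451756 ]
```

View pics/c2.png

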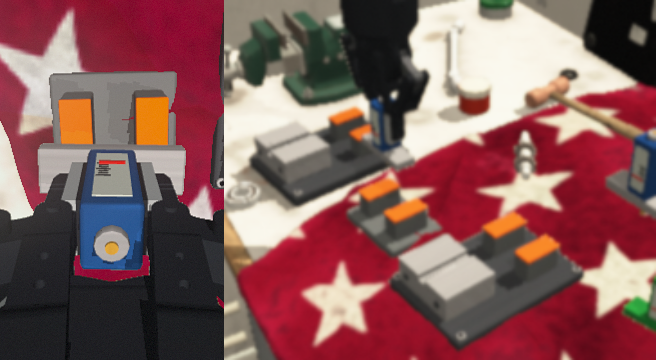

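```bash
python3 - <<'E'
from m import *
p,d,X,T,f,c=cam('wrist')
s=arm.state();R=np.array(s['eef_rot']);t=np.array(s['tool_pos'])
hsv=cv2.cvtColor(p,cv2.COLOR_RGB2HSV);S=hsv[...,1].astype(int);V=hsv[...,2].astype(int)
L=(X-t)@R   # tool coords
m=(np.abs(L[...,2]-.011)<.004)&(S<60)&(V>110)&(np.abs(L[...,1])<.045)&(np.abs(L[...,0])<.03)
P=L[m]*1000;print('base n',len(P),'y',np.percentile(P[:,1],[.5,99.5]).round(1),'x',np.percentile(P[:,0],[.5,50,99.5]).round(1),'z',np.median(P[:,2]).round(2))
A=np.c_[P[:,:2],np.ones(len(P))];print('plane',np.linalg.lstsq(A,P[:,2],rcond=None)[0].round(4))
for lo,hi in((-36,-20),(20,36)):
    q=P[(P[:,1]>lo)&(P[:,1]<hi)];print(np.percentile(q[:,0],[1,98]).round(1))
for nm,rc,yaw in(('right',[592.5,-341.1],7.5),('left',[541.6,-37.75],9.1)):
    a=np.radians(yaw);ex=np.array([np.cos(a),np.sin(a)]);ey=np.array([-ex[1],ex[0]])
    D=X[...,:2]*1000-rc;u=D@ex;v=D@ey;z=X[...,2]*1000
    m=(u<-50)&(u>-130)&(np.abs(v)<70)&(z>40)&(z<52)
    zt=np.median(z[m]);top=m&(np.abs(z-zt)<1.8)
    print(nm,'ztop',zt.round(2),'u',np.percentile(u[top],[.5,99.5]).round(1),'v',np.percentile(v[top],[.5,99.5]).round(1))
    # gap edges along u bins
    for b in(-110,-100,-90,-80,-70):
        vv=np.sort(v[top&(np.abs(u-b)<4)]);vm=(vv>-15)&(vv<40);w=vv[vm];i=np.argmax(np.diff(w));print(b,w[i].round(1),w[i+1].round(1),'mid',((w[i]+w[i+1])/2).round(2))
E
```

```text
base n 2815 y [-35.5  35.7] x [-11.6   6.1  12.2] z 11.23
plane [4.65000e-02 1.30000e-03 1.11573e+01]
[-10.8  11.7]
[-11.7  10.9]
right ztop 46.03 u [-120.3  -59. ] v [-28.2  51.1]
-110 6.8 16.1 mid 11.45
-100 6.7 15.8 mid 11.24
-90 6.8 15.9 mid 11.33
-80 6.7 16.2 mid 11.43
-70 6.5 16.2 mid 11.33
left ztop 47.49 u [-120.2  -59. ] v [-28.   51.4]
-110 7.1 16.3 mid 11.66
-100 7.6 16.6 mid 12.12
-90 7.1 16.1 mid 11.59
-80 7.5 16.3 mid 11.9
-70 7.5 16.1 mid 11.77
```

```bash
python3 -m handwheel '[[-2,14,0,0,0,-0.01,1],[-4,26,0,0,0,0,1],[-4,26,0,0,0,0,1],[-4,26,0,0,0,0,1],[-4,24,0,0,0,0,1],[-2.5,14,0,0,0,0,1],[0,0,15,0,0,0,1],[0,0,15,0,0,0,1],[0,0,8,0,0,0,1],[0,0,0,0,0,0,1],[0,0,0,0,0,0,1],[0,0,0,0,0,0,1]]'
cat > k.py <<'E'
from m import *
import sys
p,d,X,T,f,c=cam('wrist');save(p,sys.argv[1]+'.png')
s=arm.state();R=np.array(s['eef_rot']);t=np.array(s['tool_pos']);L=(X-t)@R*1000
hsv=cv2.cvtColor(p,cv2.COLOR_RGB2HSV);S=hsv[...,1].astype(int);V=hsv[...,2].astype(int)
x,y,z=L[...,0],L[...,1],L[...,2]
print('pos',t.round(4),'yaw',np.degrees(np.arctan2(R[1,0],R[0,0])).round(2),'tilt',R[:2,2].round(4),'f',np.round(s['ft_force'],2))
m=(abs(z-11.2)<3)&(S<60)&(V>110)&(abs(y)<45)&(abs(x)<25)
P=L[m];print('base y',np.percentile(P[:,1],[.5,99.5]).round(1),'z',np.median(P[:,2]).round(2))
zb=float(sys.argv[2])
m=(z*0+X[...,2]*1000>zb-2)&(X[...,2]*1000<zb+2)&(S<60)&(x>12)&(x<45)&(abs(y)<60)
print('ztop',np.median(X[m][:,2]*1000).round(2))
for b in(15,19,23,27):
    w=np.sort(y[m&(abs(x-b)<3)]);q=w[abs(w)<15]
    if len(q)>3:
        i=np.argmax(np.diff(q));print(b,'gap',q[i].round(1),q[i+1].round(1),'mid',((q[i]+q[i+1])/2).round(2),'ext',w[[0,-1]].round(1))
hs=(abs(y)<20)
E
python3 k.py w3 46
```

```text
time_s: 5.33
tool_pos: [0.5041, -0.3419, 0.0896]
eef_rot: [[0.991, 0.131, 0.0], [0.131, -0.991, -0.0], [0.0, 0.0, -1.0]]
ft_force: [0.6, 0.4, -1.9]
grip_width: 0.0215
finger_force: 49.5
pos [ 0.5044 -0.3422  0.0902] yaw 7.52 tilt [ 0.0013 -0.0009] f [-0.54  0.05 -1.74]
base y [-35.8  35.4] z 11.68
ztop 46.13
15 gap -6.1 4.6 mid -0.7 ext [-40.7  38.9]
19 gap -6.0 4.6 mid -0.7 ext [-40.7  39.2]
23 gap -6.0 4.6 mid -0.7 ext [-40.5  39.1]
27 gap -6.0 4.6 mid -0.69 ext [-40.7  38.9]
```

```bash
python3 -c "
import cv2
a=cv2.imread('pics/w3.png')[160:460,200:440];cv2.imwrite('pics/w3c.png',cv2.resize(a,None,fx=2,fy=2))"
```

```text
(no output)
```

View pics/w3c.png

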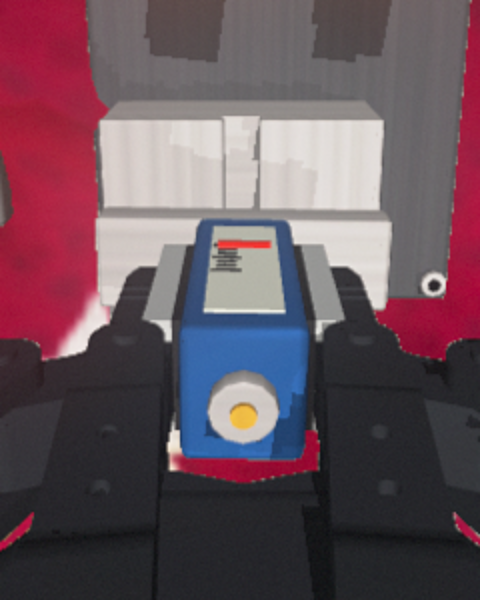

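Pointer sits at the zero end of the scale (crop px 244,244); the keyway mid is 0.5 mm to tool −y of the gauge. Correct that and go in.

```bash
python3 -m handwheel '[[-1,-0.5,6,0,0,0,1],[0,0,6,0,0,0,1],[0,0,0.4,0,0,0,1],[0,0,0,0,0,0,1],[0,0,0,0,0,0,1]]'; python3 -m handwheel '[[0,0,2,0,0,0,1],[0,0,0,0,0,0,1],[0,0,0,0,0,0,1],[0,0,0,0,0,0,1]]' |egrep 'pos|ft'; python3 -m handwheel '[[0,0,2,0,0,0,1],[0,0,0,0,0,0,1],[0,0,0,0,0,0,1],[0,0,0,0,0,0,1]]'|egrep 'pos|ft'
```

```text
time_s: 5.8
tool_pos: [0.5025, -0.3416, 0.0767]
eef_rot: [[0.991, 0.13, -0.0], [0.13, -0.991, 0.0], [-0.0, -0.0, -1.0]]
ft_force: [-0.3, 1.0, -2.1]
grip_width: 0.0214
finger_force: 49.5
tool_pos: [0.5027, -0.3419, 0.0751]
ft_force: [0.0, -0.5, -1.4]
tool_pos: [0.5028, -0.3419, 0.0733]
ft_force: [0.4, -0.7, -0.1]
```

```bash
for i in 1 2; do python3 -m handwheel '[[0,0,1.5,0,0,0,1],[0,0,0,0,0,0,1],[0,0,0,0,0,0,1],[0,0,0,0,0,0,1]]' |egrep 'pos|ft'; done; python3 k.py w4 46; python3 - <<'E'
import cv2
a=[cv2.resize(cv2.imread('pics/%s.png'%n)[250:350,270:370],None,fx=4,fy=4) for n in('w3','w4')]
cv2.imwrite('pics/c4.png',cv2.hconcat(a))
E
```

```text
tool_pos: [0.5028, -0.3419, 0.0716]
ft_force: [0.4, -0.0, 2.3]
tool_pos: [0.5028, -0.3419, 0.07]
ft_force: [-0.6, -0.7, 2.6]
pos [ 0.5028 -0.3419  0.07  ] yaw 7.5 tilt [ 0.0004 -0.0003] f [0.1  0.26 2.07]
base y [-35.5  35.8] z 11.21
ztop 46.12
15 gap -5.2 5.0 mid -0.07 ext [-40.3  39.7]
19 gap -5.2 5.0 mid -0.09 ext [-40.3  39.7]
23 gap -5.2 5.0 mid -0.08 ext [-40.3  39.7]
27 gap -5.5 4.9 mid -0.3 ext [-40.3  40. ]
```

View pics/c4.png

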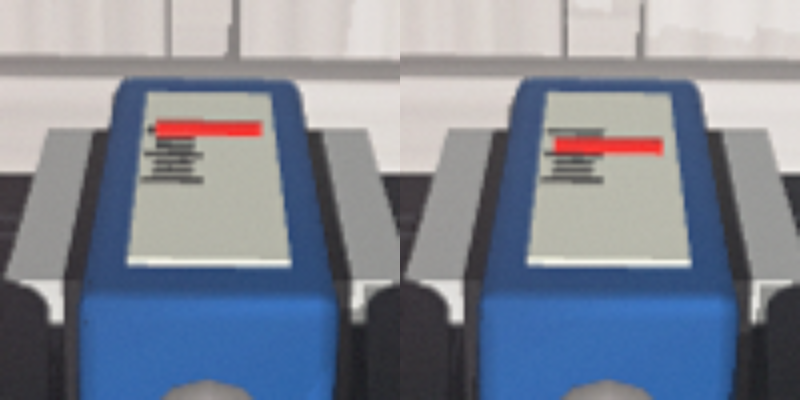

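Pointer has risen by about a third of the tick ladder (crop row 130→146). The base may or may not be flat yet; I'll press on in small steps, measuring the pointer by the red pixels.

```bash
cat > r.py <<'E'
from m import *
import sys
def go(p,X,R,t):
    L=(X-t)@R*1000;hsv=cv2.cvtColor(p,cv2.COLOR_RGB2HSV)
    H,S,V=[hsv[...,i].astype(int) for i in range(3)]
    m=((H<6)|(H>174))&(S>150)&(V>150);m[:250]=0;m[350:]=0;m[:,:290]=0;m[:,350:]=0
    v,u=np.nonzero(m);print('red row',v.mean().round(2),'n',m.sum(),'tool xyz',np.nanmedian(L[m],0).round(2))
p,d,X,T,f,c=cam('wrist');save(p,sys.argv[1]+'.png')
s=arm.state();print(np.round(s['tool_pos'],4),'f',np.round(s['ft_force'],2),'tilt',np.array(s['eef_rot'])[:2,2].round(4));go(p,X,np.array(s['eef_rot']),np.array(s['tool_pos']))
E
python3 r.py w5; for i in 1 2; do python3 -m handwheel '[[0,0,1,0,0,0,1],[0,0,0,0,0,0,1],[0,0,0,0,0,0,1],[0,0,0,0,0,0,1]]' |egrep 'xx'; python3 r.py w5$i; done
```

```text
[ 0.5028 -0.3419  0.07  ] f [0.46 0.85 2.48] tilt [ 0.0004 -0.0004]
red row 286.01 n 80 tool xyz [ 13.51   0.37 -14.16]
[ 0.5028 -0.3419  0.069 ] f [ 0.17 -0.93  2.92] tilt [ 0.0004 -0.0003]
red row 286.81 n 89 tool xyz [ 13.6   -0.38 -15.07]
[ 0.5028 -0.3419  0.068 ] f [ 0.4  -0.32  2.72] tilt [ 0.0004 -0.0003]
red row 288.04 n 83 tool xyz [ 13.53  -0.03 -16.23]
```

```bash
for i in 3 4; do python3 -m handwheel '[[0,0,1,0,0,0,1],[0,0,0,0,0,0,1],[0,0,0,0,0,0,1],[0,0,0,0,0,0,1]]' |egrep 'xx'; python3 r.py w5$i; done; python3 k.py w6 46 | head -2
```

```text
[ 0.5028 -0.3419  0.0672] f [ 0.21 -0.28  5.75] tilt [ 0.0003 -0.0003]
red row 288.77 n 93 tool xyz [ 13.5   -0.37 -16.96]
[ 0.5028 -0.3419  0.0671] f [-1.07  0.92 10.16] tilt [ 0.0002 -0.0002]
red row 288.77 n 93 tool xyz [ 13.42  -0.37 -16.84]
pos [ 0.5029 -0.3419  0.0671] yaw 7.5 tilt [ 0.0003 -0.0002] f [-1.42 -0.16  9.61]
base y [-35.5  35.7] z 11.19
```

```bash
python3 -m handwheel '[[0,0,0.2,0,0,0,1],[0,0,0,0,0,0,1],[0,0,0,0,0,0,1],[0,0,0,0,0,0,1],[0,0,0,0,0,0,1],[0,0,0,0,0,0,1],[0,0,0,0,0,0,1],[0,0,0,0,0,0,1],[0,0,0,0,0,0,1],[0,0,0,0,0,0,1],[0,0,0,0,0,0,1],[0,0,0,0,0,0,1],[0,0,0,0,0,0,1]]'; python3 - <<'E'
import cv2,numpy as np
for n in('w3','w4','w54','w6'):
    hsv=cv2.cvtColor(cv2.imread('pics/%s.png'%n),cv2.COLOR_BGR2HSV).astype(int);H,S,V=hsv[...,0],hsv[...,1],hsv[...,2]
    m=((H<6)|(H>174))&(S>150)&(V>150);m[:250]=0;m[350:]=0;m[:,:290]=0;m[:,350:]=0
    print(n,np.nonzero(m)[0].mean())
a=[cv2.resize(cv2.imread('pics/%s.png'%n)[265:325,290:350],None,fx=6.5,fy=6.5,interpolation=cv2.INTER_CUBIC) for n in('w3','w6')]
cv2.imwrite('pics/c6.png',cv2.hconcat(a))
E
```

```text
time_s: 9.9
tool_pos: [0.5029, -0.3419, 0.0671]
eef_rot: [[0.991, 0.13, 0.0], [0.13, -0.991, -0.0], [0.0, 0.0, -1.0]]
ft_force: [-1.6, 0.8, 10.0]
grip_width: 0.0214
finger_force: 50.9
w3 282.0
w4 286.04938271604937
w54 288.7741935483871
w6 288.7741935483871
```

View pics/c6.png

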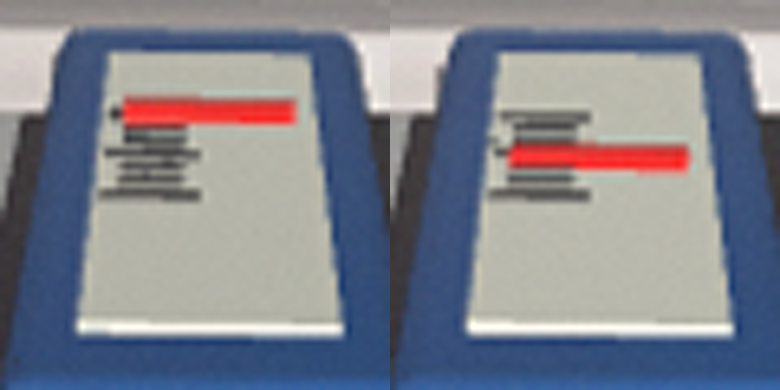

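```bash
python3 - <<'E'
from m import *
p,d,X,T,f,c=cam('wrist');np.savez('w7.npz',p=p,X=X)
s=arm.state();R=np.array(s['eef_rot']);t=np.array(s['tool_pos']);L=(X-t)@R*1000
hsv=cv2.cvtColor(p,cv2.COLOR_RGB2HSV);H,S,V=[hsv[...,i].astype(int) for i in range(3)]
x,y,z=L[...,0],L[...,1],L[...,2]
def fit(n,m):
    m=cv2.erode(m.astype(np.uint8),np.ones((3,3)))>0
    P=L[m];
    for _ in range(3):
        A=np.c_[P[:,:2],np.ones(len(P))];k=np.linalg.lstsq(A,P[:,2],rcond=None)[0];r=P[:,2]-A@k;P=P[abs(r)<1.5]
    print(n,len(P),'slope',k[:2].round(4),'z0',k[2].round(2),'x',np.percentile(P[:,0],[2,98]).round(1),'sd',r.std().round(2))
fit('base',(abs(z-11.2)<3)&(S<60)&(V>90)&(abs(y)<40)&(abs(x)<14))
fit('handletop',(H>95)&(H<125)&(S>100)&(abs(z+42.5)<4)&(abs(y)<14))
fit('block',(abs(z-21)<3)&(S<60)&(x>14)&(x<35)&(abs(y)<40)&(abs(y)>7))
fit('floor',(z>24)&(z<36)&(x>15)&(x<33)&(abs(y)<3.5))
# handle x-face tilt: white scale face points
m=(S<60)&(V>120)&(abs(y)<8)&(z<5)&(z>-38)&(abs(x-13)<4);P=L[m];k=np.polyfit(P[:,2],P[:,0],1);print('xface dx/dz',k.round(4),len(P))
E
```

```text
base 2150 slope [0.0081 0.0002] z0 11.09 x [-9.4 11.3] sd 0.58
handletop 2593 slope [0.0147 0.0012] z0 -42.84 x [-11.7  12.3] sd 0.58
block 3592 slope [ 0.0026 -0.    ] z0 20.93 x [14.9 29.7] sd 0.58
floor 288 slope [0.0038 0.0368] z0 26.89 x [16.1 29.8] sd 0.6
xface dx/dz [-1.00000e-04  1.27326e+01] 1368
```

Base is flat (tilt about 0.01 rad; underside level with the block top), and the reading is about 7–8 mm. The floor shows 6 mm deep, so the right station is shallow and the left one is full depth. Carry the gauge to the left rest.

```bash
python3 -m handwheel '[[0,0,-5,0,0,0,1],[0,0,-15,0,0,0,1],[0,0,-20,0,0,0,1],[0,0,-6,0,0,0,1],[4,-15,0,0,0,0,1],[8,-30,0,0,0,0,1],[8,-30,0,0,0,0,1],[8,-30,0,0,0,0,1],[8,-30,0,0,0,0,1],[8,-30,0,0,0,0,1],[8,-30,0,0,0,0,1],[8,-30,0,0,0,0,1],[8,-30,0,0,0,0,1],[8,-30,0,0,0,0,1],[5,-15,0,0,0,0,1],[0.5,3.4,0,0,0,-0.028,1],[0,0,0,0,0,0,1],[0,0,10,0,0,0,1],[0,0,8,0,0,0,1],[0,0,0,0,0,0,1]]'
python3 - <<'E'
from m import *
s=arm.state()
p,d,X,T,f,c=cam('wrist');save(p,'w8.png');report(p,X)
R=np.array(s['eef_rot']);print(np.round(s['tool_pos'],4),np.degrees(np.arctan2(R[1,0],R[0,0])))
E
```

```text
time_s: 11.62
tool_pos: [0.5418, -0.037, 0.0905]
eef_rot: [[0.988, 0.157, -0.006], [0.157, -0.988, 0.001], [-0.006, -0.002, -1.0]]
ft_force: [-0.6, -0.8, -2.0]
grip_width: 0.0215
finger_force: 49.4
orange 1234 med [549.9  -9.9  45.7] zrange [44.6 46.8] rect [549.4  -9.6] 19.9 22.0 9.0
orange 1292 med [557.8 -60.8  45.8] zrange [44.6 46.7] rect [557.  -61.1] 21.1 22.0 9.5
orange 2013 med [ 506.5 -184.9   45.6] zrange [43.9 46.6] rect [ 502.7 -185.6] 44.6 23.3 9.0
orange 2087 med [ 508.7 -233.8   45.5] zrange [43.4 46.6] rect [ 510.1 -236.7] 44.5 23.8 9.8
grey 144 med [457.5 -28.5  47.6] zrange [46.7 48.5] rect [459.6 -29.2] 16.3 6.8 12.8
grey 473 med [458.5 -59.5  47.6] zrange [46.7 48.5] rect [461.4 -57.6] 15.6 33.5 20.8
blue 251 med [552.6 -26.6 105.6] zrange [ 87.1 118.9] rect [552.6 -26.5] 1.6 3.5 16.3
blue 259 med [555.2 -44.1 106. ] zrange [ 87.8 118.6] rect [555.2 -44.2] 3.5 1.3 86.3
[ 0.5418 -0.037   0.0905] 9.021943031694823
```

```bash
python3 -m handwheel '[[0,0,8,0,0,0,1],[0,0,8,0,0,0,1],[0,0,4,0,0,0,1],[0,0,1,0,0,0,1],[0,0,1,0,0,0,1],[0,0,0,0,0,0,1],[0,0,0,0,0,0,1]]'|egrep 'pos|ft'; for i in 1 2; do python3 -m handwheel '[[0,0,0.5,0,0,0,1],[0,0,0,0,0,0,1],[0,0,0,0,0,0,1]]'|egrep 'pos|ft'; done
```

```text
tool_pos: [0.545, -0.0371, 0.0719]
ft_force: [-0.4, -0.4, -2.7]
tool_pos: [0.5449, -0.037, 0.0714]
ft_force: [-0.2, -0.1, -2.4]
tool_pos: [0.5447, -0.037, 0.0707]
ft_force: [-0.6, 0.2, -2.5]
```

```bash
python3 -m handwheel '[[-3,0.5,1.5,0,0,0,1],[0,0,1,0,0,0,1],[0,0,0,0,0,0,1],[0,0,0,0,0,0,1],[0,0,0,0,0,0,1]]'|egrep 'pos|ft'; for i in 1 2 3; do python3 -m handwheel '[[0,0,0.5,0,0,0,1],[0,0,0,0,0,0,1],[0,0,0,0,0,0,1]]'|egrep 'pos|ft'; done
```

```text
tool_pos: [0.5418, -0.038, 0.0682]
ft_force: [-0.3, -0.4, -1.1]
tool_pos: [0.5418, -0.038, 0.0677]
ft_force: [0.8, 0.8, -1.5]
tool_pos: [0.5418, -0.038, 0.0672]
ft_force: [0.1, -0.1, -1.8]
tool_pos: [0.5419, -0.038, 0.0669]
ft_force: [0.7, 0.1, -0.0]
```

```bash
python3 -m handwheel '[[0,0,0.3,0,0,0,1],[0,0,0,0,0,0,1],[0,0,0,0,0,0,1]]'|egrep 'pos|ft';  python3 -m handwheel '[[0,0,0,0,0,0,0.3],[0,0,0,0,0,0,0.2],[0,0,0,0,0,0,-0.3],[0,0,0,0,0,0,-0.6],[0,0,0,0,0,0,-1],[0,0,0,0,0,0,-1],[0,0,0,0,0,0,-1],[0,0,0,0,0,0,-1],[0,0,0,0,0,0,-1]]'; python3 -m handwheel '[[0,0,-5,0,0,0,-1],[0,0,-15,0,0,0,-1],[0,0,-30,0,0,0,-1],[0,0,-35,0,0,0,-1],[0,0,-35,0,0,0,-1],[0,0,-20,0,0,0,-1],[0,0,0,0,0,0,-1],[0,0,0,0,0,0,-1]]'
python3 - <<'E'
from m import *
for n in('wrist','scene'):
    p,d,X,T,f,c=cam(n);save(p,n[0]+'9.png')
    if n=='wrist':report(p,X)
a=cv2.imread('pics/s9.png')[140:340,180:420]
cv2.imwrite('pics/c9.png',cv2.hconcat([cv2.imread('pics/w9.png')[120:420,160:480],cv2.resize(a,(360,300))]))
E
```

```text
tool_pos: [0.542, -0.038, 0.0668]
ft_force: [-1.9, 0.4, 3.6]
time_s: 14.92
tool_pos: [0.5418, -0.038, 0.0664]
eef_rot: [[0.987, 0.158, 0.0], [0.158, -0.987, 0.0], [0.0, -0.0, -1.0]]
ft_force: [-0.6, -0.3, 0.2]
grip_width: 0.0855
finger_force: 0.0
time_s: 15.58
tool_pos: [0.5431, -0.0382, 0.2085]
eef_rot: [[0.987, 0.158, 0.004], [0.158, -0.987, -0.001], [0.004, 0.001, -1.0]]
ft_force: [0.6, -0.5, -0.3]
grip_width: 0.0849
finger_force: 0.0
orange 1146 med [ 588.  -312.9   45.7] zrange [43.7 46.8] rect [ 589.1 -315.1] 43.5 24.1 9.4
orange 263 med [554.   -8.7  45.8] zrange [44.6 47. ] rect [552.7  -8.8] 11.8 21.1 9.6
orange 285 med [561.6 -60.5  45.8] zrange [44.5 47. ] rect [561.7 -60.5] 10.4 21.1 8.8
orange 159 med [519.7 -14.4  45.7] zrange [44.6 47.1] rect [519.7 -14.7] 7.1 20.5 6.0
orange 144 med [527.4 -65.6  45.9] zrange [44.8 47. ] rect [527.4 -65.8] 5.3 21.6 8.4
orange 973 med [ 503.9 -185.4   45.7] zrange [44.3 46.8] rect [ 502.7 -185.8] 43.5 22.4 8.6
orange 1013 med [ 510.8 -236.2   45.6] zrange [44.2 46.8] rect [ 510.1 -237.1] 44.1 23.0 8.2
grey 854 med [716.2 -20.7  41.8] zrange [39.7 43.2] rect [715.1 -20.7] 14.6 43.7 7.9
grey 39 med [508.9 137.1  48.5] zrange [47.1 49.5] rect [508.4 137.2] 1.3 36.9 89.7
grey 1418 med [543.2 -36.1  55.7] zrange [54.2 57. ] rect [542.4 -38.2] 24.8 71.5 9.0
grey 3297 med [ 500.9 -328.4   45.9] zrange [40.1 47.1] rect [ 501.2 -335.1] 62.7 68.4 7.6
grey 2187 med [450.3 -17.7  47.5] zrange [42.8 48.6] rect [448.3 -20.6] 62.2 41.6 9.8
grey 2137 med [457.3 -61.7  47.5] zrange [45.6 48.7] rect [454.4 -58.3] 62.2 42.3 9.2
blue 764 med [545.1 -38.3 109.6] zrange [107.2 110.8] rect [542.  -38.4] 25.7 20.9 9.0
```

View pics/c9.png

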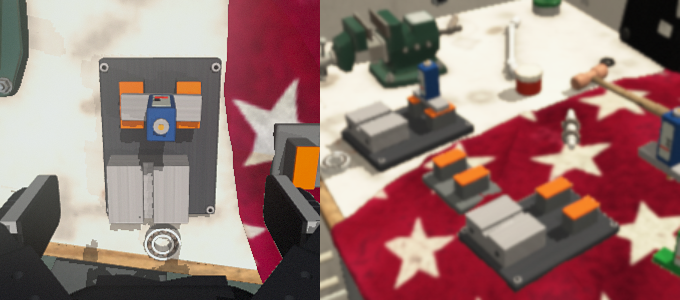

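```bash
python3 - <<'E'
from m import *
p,d,X,T,f,c=cam('wrist');X=X*1000
for nm,Y,rc,yaw,mid in(('left',X,[541.6,-37.75],9.1,11.8),('right(w7)',np.load('w7.npz')['X']*1000,[592.5,-341.1],7.5,11.35),('left top',np.load('top0.npz')['X']*1000,[540,-38.35],9.1,11.7),('right top',np.load('top0.npz')['X']*1000,[590.9,-342.3],7.5,11.3)):
    a=np.radians(yaw);ex=np.array([np.cos(a),np.sin(a)]);ey=np.array([-ex[1],ex[0]])
    D=Y[...,:2]-rc;u=D@ex;v=D@ey-mid;z=Y[...,2]
    m=(u<-62)&(u>-117)&(z>20)&(z<52);fl=z[m&(abs(v)<3)];tp=z[m&(abs(v)>9)&(abs(v)<30)]
    print(nm,'top',np.median(tp).round(2),'floor pct',np.percentile(fl,[5,25,50,75]).round(1),len(fl))
E
```

```text
left top 47.56 floor pct [36.4 37.1 37.6 38. ] 297
right(w7) top 46.29 floor pct [39.3 39.9 40.3 40.8] 408
left top top 46.64 floor pct [34.2 35.6 37.  38. ] 91
right top top 45.27 floor pct [36.7 38.1 39.  40.2] 90
```

Depth images confirm it: the left keyway is 10 mm deep and the right one 6 mm. The gauge stands upright within 1 mm of the left rest's middle, and the gripper is clear.

```bash
python3 -c "
from workcell import arm
print(arm.sign_off())"
```

```text
the job is handed in; nothing more can be done
None
```

I handed the job in: the gauge read about 7–8 mm, base flat, in the right-hand station (shallow, 6 mm), so I left it upright and released in the left-hand station's parking rest, whose keyway the depth camera shows as 10 mm deep (not gauged).

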